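Rack the scraper and lift the tool carrier level

TASK

Take the wood scraper out of the saw cut in the offcut, slide its blade down into the empty slot of the wooden tool carrier until it is fully home, and let go of it. Then take the carrier by its handle and lift it about 10 cm clear of the bench, keeping it level, and finish while still holding it there, steady in the air: do not set it down or let go. Leave the mallet, the sharpening stone and the chisel where they are.

Things in the scene. Friction and masses are not known exactly. Their poses are not given: they have to be found in the camera images.
- scraper: Wood scraper, 0.12-0.19 kg: wooden grip bar 100 long (x) x 26 thick (y) x 30 high (z), steel blade 70 wide (x) x 4 thick (y) under its middle, reaching 45 below the bar. Origin: centre of the bar's underside, z up; same either way round. At the start it stands blade down in the offcut's saw cut, the bar's underside on the offcut's top; grip the bar across its thickness from above.
- offcut: Block of reddish wood screwed to the bench (does not move), 140 (x) x 75 (y) x 70 high (z), with an open saw cut 82 long (x) x 9 wide (y) x 52 deep in the middle of its top. Origin: centre of its underside, on the bench.
- carrier: Loose wooden tool carrier, 0.54-0.71 kg: base board 120 (x) x 250 (y) x 10. At its +y end a block 116 x 50, top at 66, with the empty slot; at its -y end a like block with three dark gouge handles stuck fast (part of it, up to 116 high). A bar handle on two posts over the middle. Origin: centre of its underside, z up. With the scraper in, it balances within 12 mm of the handle's middle.
- slot (a point): Middle of the mouth of the carrier's empty slot, level with the block's top: 95 along the carrier's y from its centre, 66 above its underside; axes as the carrier's. Slot 80 long (x) x 8 wide (y) x 50 deep, mouth bevelled 4 all round. The scraper is fully home when its bar's underside rests on the block's top, its origin at this point.
- handle (a point): Centre of the carrier's handle bar, 140 above the carrier's underside; axes as the carrier's. The bar is 110 long (x), 24 thick (y), 30 high (z), and free along 86 mm between posts 12 thick that carry its ends.
- mallet: Bystander: turned wooden carver's mallet standing on its head, 82 across, 170 high. Origin: centre of its underside.
- stone: Bystander: grey sharpening stone lying flat, 50 (x) x 140 (y) x 28 high. Origin: centre of its underside.
- chisel: Bystander: chisel lying along its y, 240 long, 18 high, pale wooden handle and flat steel blade. Origin: its ferrule, on the bench.

How it is judged:
By the outcome, as a careful person would: the job done as asked, in the order asked, and still so for the second after the job is handed in, while the arm keeps its last pose, push and grip.
It also fails if it takes over 66 s, if anything falls off the work surface, if the arm or the gripper's body presses on something with over 40 N, if the wrist force passes 120 N, or if a joint passes its speed limit or range.

ROBOT

A 6-joint arm with a two-finger parallel gripper is mounted at the origin on the work surface. World frame = base frame: x ahead of the robot, y to its left, z up, the work surface at z = 0. Lengths are in m, angles in rad, forces in N, time in s.
With the tool pointing down it reaches from about 0.25 to 0.85 m from the base axis. Payload 12.5 kg.
Tool frame: the origin (TCP) lies on the centre line of the jaws, within the pads' length; the fingertips stand 22 mm ahead of it and the grasp point (between the pads) lies 3 mm ahead of it; z points along the fingers, y is the line along which they close (so a half turn about z gives the same grasp; the last joint's range is limited). The gripper opens to 93 mm and grips with 3 to 60 N. Pads are 15 mm wide; open, the fingers measure 128 mm over their backs; the gripper's body (75 mm by 188 mm) begins 65 mm behind the grasp point.
Start: joints at [-1.31, 0.351, 1.652, -0, 1.139, -0.085], TCP at [0.186, -0.517, 0.241] pointing down, gripper open.
Joint ranges: [-2.75, 2.75], [-0.79, 2.1], [0.01, 2.65], [-1.57, 4.71], [0.07, 3.14], [-2.87, 2.87]. Speed limits (rad/s): [2.22, 2.22, 2.79, 3.14, 3.14, 3.14].

INTERFACE

Orientations are given as a unit quaternion [x, y, z, w].
In Python, from station import arm gives the robot as it stands.
- The arm moves only by the tool play_rows, never from a script. Its argument "series" is a list of rows, each a list of 2 entries, a list of its own where there are three numbers: the shift along the tool's x, y, z in m, then the turn about the tool's z in rad. A call has 1 to 20 rows; each row is the pose to reach, as a shift and turn from the pose commanded when the call began, along the tool's axes at that moment; what a row does not reach only later rows make up. A row lasts 1/8 s, in which the tool goes at most 62.5 mm and 10.7 degrees, less where a joint would pass 70% of its speed; a pose out of reach is approached as far as the arm can. A call with a gripper value outside its range is refused whole. "hand" is the opening, from 0 (shut) to 1 (fully open), set as the call begins (left out, the last holds). The fingers move at their own pace and stop on an object; "newtons" is the grip in N (left out, the last holds). Time passes only in rows, so rows that repeat a pose let the fingers close. It gives the time, the measured TCP pose, the force, the opening and the grip force at its end, in the units of the state.
- arm.state(): the state, without advancing time (a new reading comes with each control period).
- arm.camera(name): name is "side" or "top"; returns the picture (384x512x3 uint8, blue, green, red); there is no depth.
- arm.get_calibration(name): a dict with "fx", "fy", "cx", "cy" (pixels), "rvec" (rotation vector, rad) and "tvec" (3), from world to camera coordinates, as OpenCV has them. Camera axes: x right, y down, z forward; pixel columns grow to the right and rows downward; lengths in m; the calibration is good to about 2 mm. A picture is of the moment at which its call begins. get_calibration takes no time and is no camera call.
- arm.finish_job(): hands the job in; it is judged then, once.
The state is a dict: "t": time; "joints": joint angles; "qd": joint speeds; "effort": joint torques, N m; "ee_pos": TCP position; "eef_rot": TCP orientation; "wrist_force": force on the tool from outside, world axes, zero at the start; "wrist_torque": the same for the moment, N m; "opening": finger opening in m; "grasp_force": force on a finger pad.
Only numpy, scipy, OpenCV 4.12 (cv2) and the standard library are available. Lean on these libraries where they do the work, as an engineer would, in place of code of your own. Each camera call takes 0.05 s, during which the arm holds its last target. There are 200 camera calls.

## Working session

There is one attempt and no reset: what is moved stays moved. The work goes in short steps, Python scripts to look and compute and a tool call to move; the robot and the scene stay as the last step left them, time stands still between calls to the robot, and variables do not carry over. Pictures are saved under pics/ and viewed, at most 10 in all, crops included, and the job is handed in when it is done.

Besides the shell and the picture viewer there is one more tool, called as name(argument=value, ...) on one line, values as JSON. play_rows: Moves the arm, as the interface text tells. Its arguments: {"type":"object","properties":{"series":{"type":"array"},"hand":{"type":"number"},"newtons":{"type":"number"}},"required":["series"]}

```bash
mkdir -p pics; python3 - <<'E'
from station import arm
import cv2
for n in("top","side"):
    cv2.imwrite(f"pics/{n}0.png",cv2.resize(arm.camera(n),(800,600),interpolation=cv2.INTER_CUBIC))
    print(n,arm.get_calibration(n))
s=arm.state();print(s)
E
```

```text
top {'fx': 385.7668871733563, 'fy': 385.7668871733563, 'cx': 250.99138866998948, 'cy': 191.71434594862043, 'rvec': array([ 2.13971187, -2.17004085,  0.10019378]), 'tvec': array([0.04449581, 0.61799736, 0.85795383])}
side {'fx': 485.3887549318402, 'fy': 485.3887549318402, 'cx': 253.1593575517493, 'cy': 179.9538555843831, 'rvec': array([ 0.60730692, -2.74897262,  1.04359141]), 'tvec': array([0.57776584, 0.24666515, 1.18668835])}
{'t': 0.1, 'joints': array([-1.30961611e+00,  3.51182086e-01,  1.65230675e+00, -1.58597834e-05,
        1.13910038e+00, -8.45757159e-02]), 'qd': array([ 0.0010952 , -0.00200874, -0.00238392,  0.00240979,  0.00032286,
        0.00055592]), 'effort': array([ 9.90904118e-04, -4.98027384e+01, -2.85703826e+01,  7.00334483e-02,
        2.38702318e-02, -7.00967962e-05]), 'ee_pos': array([ 0.18636423, -0.51718325,  0.24017568]), 'eef_rot': array([ 9.85093091e-01,  1.72021374e-01, -5.11150576e-05, -4.95706967e-04]), 'wrist_force': array([-0.22647868,  0.22028114,  0.52230798]), 'wrist_torque': array([-0.0029829 , -0.01275542, -0.01584763]), 'grasp_force': 0.0, 'opening': 0.09307098789641871}
```

View pics/top0.png

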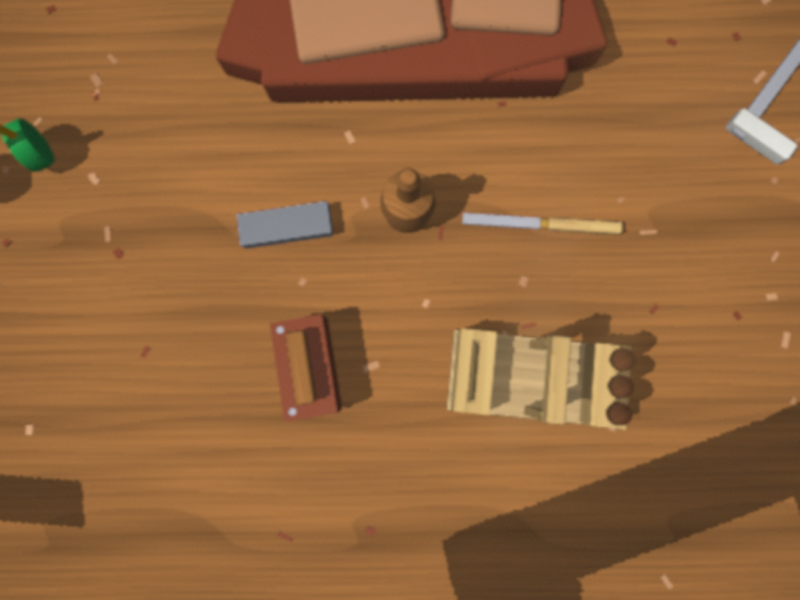

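View pics/side0.png

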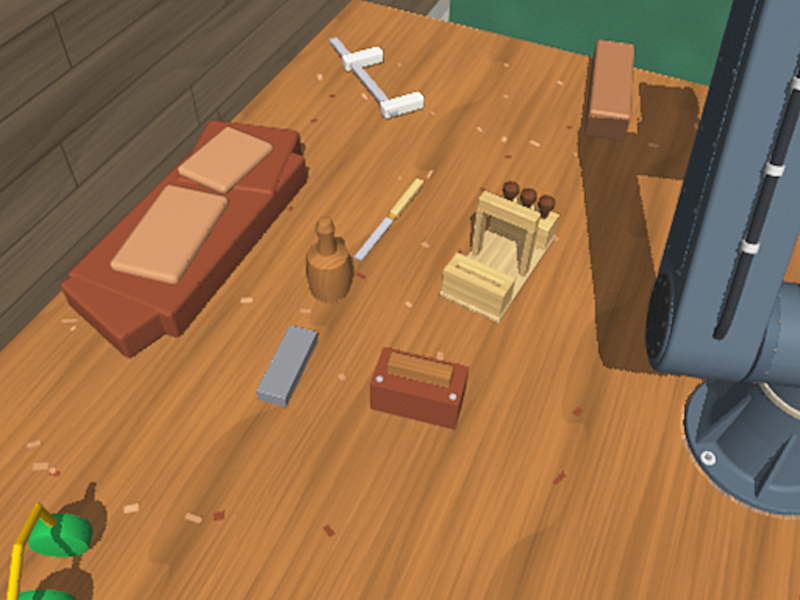

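The top view (800x600 scale) shows the offcut with the scraper bar at about (300,367), the carrier slot at (474,371) and the carrier handle at (559,380). The side view agrees. I'll enlarge both next.

```bash
python3 - <<'E'
from station import arm
import cv2,numpy as np
t=arm.camera("top");s=arm.camera("side")
# top: cols 165..235 rows 195..275 ; cols 280..420 rows 200..280 ; x5
a=cv2.resize(t[200:275,165:225],None,fx=5,fy=5,interpolation=cv2.INTER_CUBIC) #300x375
b=cv2.resize(t[205:280,282:382],None,fx=5,fy=5,interpolation=cv2.INTER_CUBIC)
b=cv2.resize(t[205:280,282:412],None,fx=5,fy=5,interpolation=cv2.INTER_CUBIC) # 650x375
cv2.imwrite("pics/tb.png",b)
c=cv2.resize(s[215:280,230:305],None,fx=5,fy=5,interpolation=cv2.INTER_CUBIC) #375x325
im=np.zeros((375,680,3),np.uint8);im[:375,:300]=a;im[:325,305:]=c
cv2.imwrite("pics/ac.png",im)
E
```

```text
(no output)
```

View pics/tb.png

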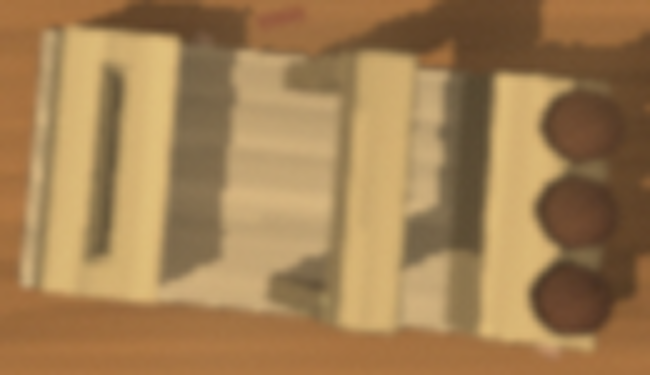

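View pics/ac.png

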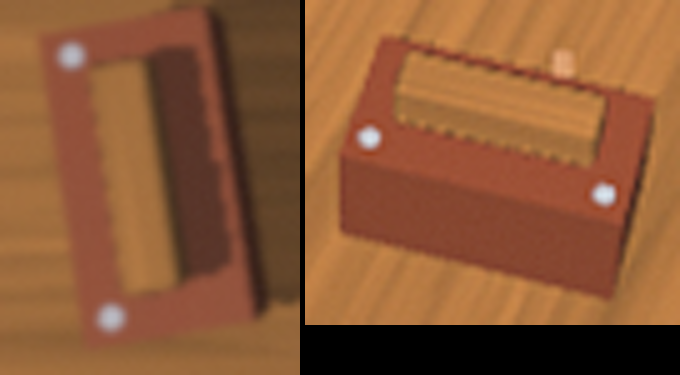

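The crops show these corners:
- **Carrier (`tb.png`):** slot block top at (65,27),(182,38),(157,302),(42,292), slot ends at (113,65) and (97,262), handle top at (358,52),(417,54),(398,332),(340,328).
- **Offcut and scraper (`ac.png`):** offcut top at (40,35),(208,8),(258,318),(88,347), bar top at (92,65),(150,57),(180,290),(122,295).

Next I back-project these at their known heights.

```bash
cat >h.py <<'E'
from station import arm
import cv2,numpy as np
def ray(n,uv,z):
    c=arm.get_calibration(n);R=cv2.Rodrigues(c["rvec"])[0];o=-R.T@c["tvec"].ravel()
    d=R.T@np.array([(uv[0]-c["cx"])/c["fx"],(uv[1]-c["cy"])/c["fy"],1])
    return (o+d*(z-o[2])/d[2])[:2]
def crop(n,pts,x0,y0,z,f=5):
    return np.array([ray(n,(x0+(p[0]+.5)/f-.5,y0+(p[1]+.5)/f-.5),z) for p in pts])
def rep(name,P):
    r=cv2.minAreaRect((P*1000).astype(np.float32));print(name,P.round(4).tolist(),"mean",P.mean(0).round(4),"sides",[round(float(np.hypot(*(P[i]-P[i-1])))*1000,1) for i in range(len(P))])
E
python3 - <<'E'
from h import *
B=lambda p,z:crop("top",p,282,205,z)
A=lambda p,z:crop("top",p,165,200,z)
S=lambda p,z:crop("side",[(x-305,y) for x,y in p],230,215,z)
rep("block",B([(65,27),(182,38),(157,302),(42,292)],.066))
rep("slot",B([(113,65),(97,262)],.066))
rep("handle",B([(358,52),(417,54),(398,332),(340,328)],.155))
rep("rear",B([(497,72),(480,335)],.066))
rep("off",A([(40,35),(208,8),(258,318),(88,347)],.07))
rep("bar",A([(92,65),(150,57),(180,290),(122,295)],.1))
rep("offS",S([(384,38),(652,100),(618,220),(342,152)],.07))
rep("barS",S([(410,52),(606,97),(600,130),(398,92)],.1))
E
```

```text
block [[0.5728, -0.0609], [0.5672, -0.1125], [0.4522, -0.0979], [0.4571, -0.0479]] mean [ 0.5123 -0.0798] sides [116.4, 51.9, 115.9, 50.2]
slot [[0.5557, -0.0817], [0.4698, -0.0723]] mean [ 0.5127 -0.077 ] sides [86.4, 86.4]
handle [[0.5557, -0.168], [0.5545, -0.1911], [0.4466, -0.1788], [0.4484, -0.1564]] mean [ 0.5013 -0.1736] sides [107.9, 23.2, 108.7, 22.5]
rear [[0.5503, -0.2502], [0.4365, -0.2372]] mean [ 0.4934 -0.2437] sides [114.5, 114.5]
off [[0.584, 0.2098], [0.5949, 0.135], [0.4588, 0.1131], [0.4472, 0.1875]] mean [0.5212 0.1614] sides [138.6, 75.7, 137.8, 75.3]
bar [[0.5685, 0.1807], [0.5716, 0.1558], [0.473, 0.1428], [0.4712, 0.1673]] mean [0.5211 0.1616] sides [98.2, 25.1, 99.4, 24.6]
offS [[0.5937, 0.1401], [0.4593, 0.1183], [0.4491, 0.189], [0.5831, 0.2098]] mean [0.5213 0.1643] sides [70.5, 136.2, 71.5, 135.5]
barS [[0.5694, 0.1623], [0.4744, 0.1467], [0.4699, 0.1653], [0.5648, 0.1859]] mean [0.5196 0.1651] sides [24.1, 96.3, 19.2, 97.0]
```

The sizes match. The bar is at (0.521, 0.162) with yaw about 8.7°, and the carrier yaw is about -6.5° with its slot near (0.5125, -0.078). Next is the hover move over the scraper.

```bash
cat >>h.py <<'E'
def go(x,y,z,deg):
    s=arm.state();p=s["ee_pos"];q=s["eef_rot"]
    from scipy.spatial.transform import Rotation as Ro
    R=Ro.from_quat(q).as_matrix();a=np.degrees(np.arctan2(R[1,0],R[0,0]))
    d=R.T@(np.array([x,y,z])-p);t=(a-deg+90)%180-90
    print("t",round(s["t"],2),"pos",p.round(4),"ang",round(a,2),"F",s["wrist_force"].round(1),"shift",d.round(4),"turn",round(np.radians(t),4))
E
python3 -c "
from h import *
go(.521,.162,.20,8.7)"
```

```text
t 0.2 pos [ 0.1864 -0.5172  0.2403] ang 19.81 F [-1.3 -0.1  0.1] shift [ 0.545  -0.5256  0.0407] turn 0.194
```

play_rows(series=[[[0.136,-0.131,0],0.05],[[0.136,-0.131,0],0.05],[[0.136,-0.131,0],0.05],[[0.545,-0.526,0.02],0.194],[[0.545,-0.526,0.02],0.194],[[0.545,-0.526,0.02],0.194],[[0.545,-0.526,0.02],0.194],[[0.545,-0.526,0.02],0.194],[[0.545,-0.526,0.02],0.194],[[0.545,-0.526,0.02],0.194],[[0.545,-0.526,0.02],0.194],[[0.545,-0.526,0.02],0.194],[[0.545,-0.526,0.02],0.194],[[0.545,-0.526,0.041],0.194],[[0.545,-0.526,0.041],0.194],[[0.545,-0.526,0.041],0.194]], hand=1)

```text
t: 2.2
ee_pos: [0.521, 0.1616, 0.2003]
eef_rot: [0.997, 0.075, 0.0, -0.0]
wrist_force: [0.2, 0.1, 0.2]
opening: 0.093
grasp_force: 0.0
```

```bash
python3 -c "
from h import *
go(.521,.162,.103,8.7)
s=arm.camera('side')
cv2.imwrite('pics/hov.png',cv2.resize(s[130:290,190:390],(800,640))[:600])"
```

```text
t 2.2 pos [0.521  0.1616 0.2003] ang 8.65 F [0.2 0.1 0.2] shift [ 0.     -0.0004  0.0973] turn -0.0008
```

View pics/hov.png

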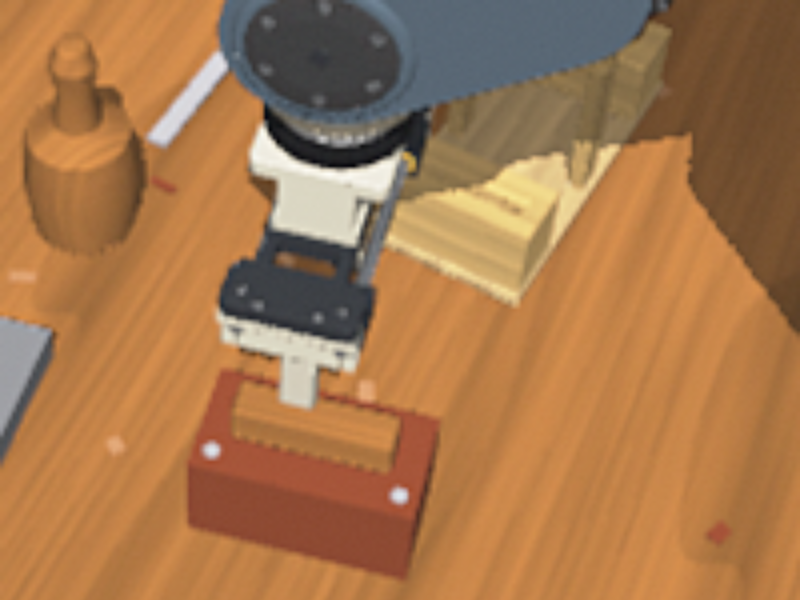

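The near finger, with its tip at about (300,400), is centred above the bar from (235,400) to (400,440), so the alignment is good. Now I descend and grip.

play_rows(series=[[[0,0,0.05],0],[[0,0,0.08],0],[[0,0,0.097],0],[[0,0,0.097],0],[[0,0,0.097],0]])

```text
t: 2.88
ee_pos: [0.5216, 0.1623, 0.1039]
eef_rot: [0.997, 0.076, 0.001, -0.0]
wrist_force: [-0.1, -0.1, -0.5]
opening: 0.0927
grasp_force: 0.0
```

play_rows(series=[[[0,0,0],0],[[0,0,0],0],[[0,0,0],0],[[0,0,0],0],[[0,0,0],0],[[0,0,0],0],[[0,0,0],0],[[0,0,0],0]], hand=0, newtons=30)

```text
t: 3.88
ee_pos: [0.5209, 0.1622, 0.1026]
eef_rot: [0.997, 0.076, 0.0, -0.0]
wrist_force: [-0.6, 0.6, 0.2]
opening: 0.0257
grasp_force: 30.0
```

play_rows(series=[[[0,0,-0.01],0],[[0,0,-0.025],0],[[0,0,-0.04],0],[[0,0,-0.06],0],[[0,0,-0.09],0],[[0,0,-0.12],0],[[0,0,-0.12],0],[[0,0,-0.12],0]], newtons=40)

```text
t: 4.88
ee_pos: [0.5204, 0.1621, 0.222]
eef_rot: [0.997, 0.076, -0.0, 0.0]
wrist_force: [-0.3, 0.1, -2.3]
opening: 0.0254
grasp_force: 40.0
```

```bash
python3 -c "
from h import *
go(.5125,-.078,.22,-6.5)
t=arm.camera('side')
cv2.imwrite('pics/lift.png',cv2.resize(t[120:270,190:390],(800,600)))"
```

```text
t 4.88 pos [0.5204 0.1621 0.222 ] ang 8.7 F [-0.3  0.1 -2.3] shift [-0.0441  0.2361  0.002 ] turn 0.2652
```

View pics/lift.png

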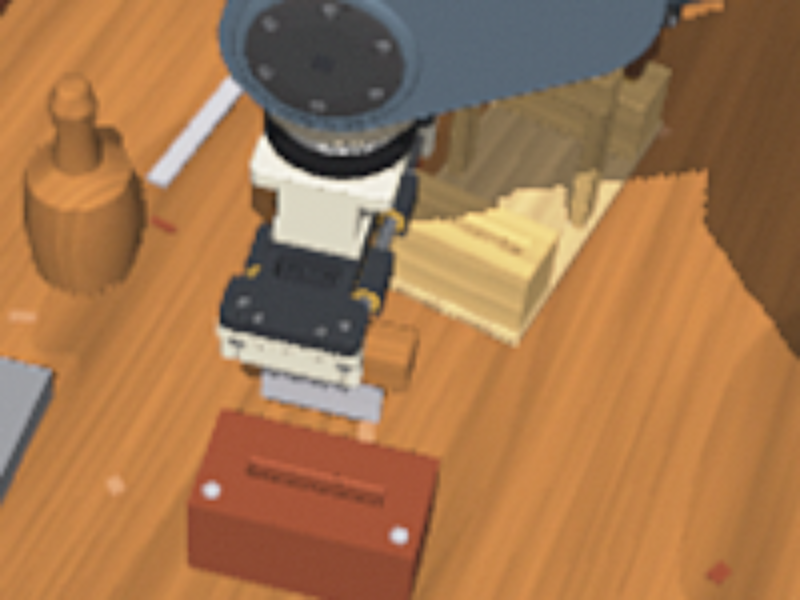

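The scraper is held with its blade clear of the saw cut, at about (262–382, 400–420). The block centre, handle and rear block all put the slot at (0.512, -0.0795).

play_rows(series=[[[-0.01,0.05,0],0.06],[[-0.02,0.1,0],0.12],[[-0.03,0.15,0],0.18],[[-0.04,0.2,0],0.24],[[-0.045,0.2375,0],0.265],[[-0.045,0.2375,0],0.265],[[-0.045,0.2375,0],0.265],[[-0.045,0.2375,0],0.265],[[-0.045,0.2375,0.05],0.265],[[-0.045,0.2375,0.065],0.265],[[-0.045,0.2375,0.065],0.265],[[-0.045,0.2375,0.065],0.265]])

```text
t: 6.42
ee_pos: [0.5131, -0.0794, 0.159]
eef_rot: [0.998, -0.056, 0.001, 0.0]
wrist_force: [-1.1, -0.3, -0.7]
opening: 0.0261
grasp_force: 40.0
```

```bash
python3 -c "
from h import *
go(.512,-.0795,.10,-6.5)
t=arm.camera('side')
cv2.imwrite('pics/slot.png',cv2.resize(t[100:220,260:400],(700,600),interpolation=cv2.INTER_CUBIC))"
```

```text
t 6.42 pos [ 0.5131 -0.0794  0.159 ] ang -6.47 F [-1.1 -0.3 -0.7] shift [-0.0012  0.0002  0.059 ] turn 0.0006
```

View pics/slot.png

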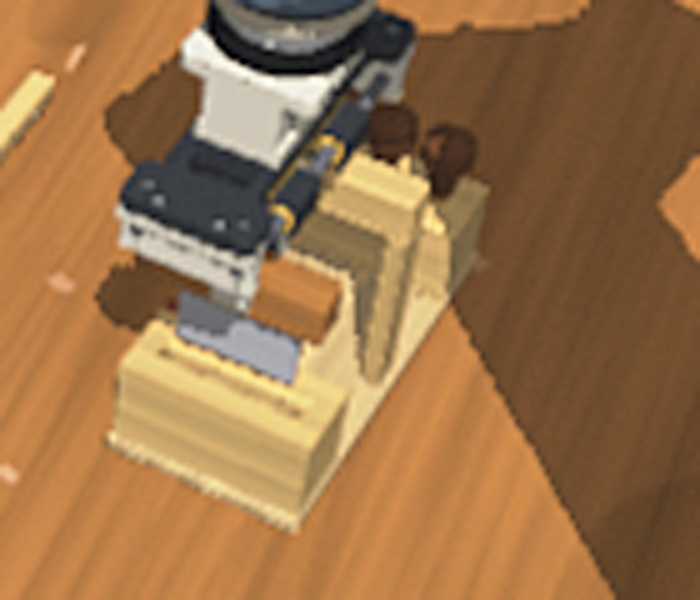

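The blade's lower edge runs (178,340)–(295,383), above the slot mouth at (160,350)–(302,413). I'll compare the two numerically.

```bash
python3 -c "
from h import *
S=lambda p,z:crop('side',p,260,100,z)
rep('blade',S([(178,340),(295,383)],.081))
rep('slot',S([(160,350),(302,413)],.066))
rep('block',S([(160,322),(352,395),(310,445),(120,368)],.066))"
```

```text
blade [[0.5462, -0.0762], [0.4781, -0.0737]] mean [ 0.5121 -0.0749] sides [68.2, 68.2]
slot [[0.5564, -0.0784], [0.4703, -0.0683]] mean [ 0.5134 -0.0733] sides [86.7, 86.7]
block [[0.5642, -0.0981], [0.4501, -0.0921], [0.4589, -0.0487], [0.5712, -0.0566]] mean [ 0.5111 -0.0739] sides [42.0, 114.2, 44.3, 112.6]
```

The offsets are within the bevel's reach. I'll nudge 1 mm and insert gently.

play_rows(series=[[[-0.001,-0.001,0],0],[[-0.001,-0.001,0.008],0],[[-0.001,-0.001,0.014],0],[[-0.001,-0.001,0.02],0],[[-0.001,-0.001,0.026],0],[[-0.001,-0.001,0.03],0],[[-0.001,-0.001,0.03],0]])

```text
t: 7.35
ee_pos: [0.5113, -0.0783, 0.1273]
eef_rot: [0.998, -0.057, -0.0, -0.0]
wrist_force: [0.1, 0.1, -2.5]
opening: 0.0256
grasp_force: 40.0
```

It is in the slot, force-free. Continuing down.

play_rows(series=[[[0,0,0.008],0],[[0,0,0.015],0],[[0,0,0.02],0],[[0,0,0.024],0],[[0,0,0.026],0],[[0,0,0.026],0]])

```text
t: 8.1
ee_pos: [0.5114, -0.0783, 0.1016]
eef_rot: [0.998, -0.057, -0.0, -0.0]
wrist_force: [1.0, -0.3, -1.3]
opening: 0.0259
grasp_force: 40.0
```

play_rows(series=[[[0,0,0.001],0],[[0,0,0.002],0],[[0,0,0.003],0],[[0,0,0.004],0],[[0,0,0.004],0]])

```text
t: 8.72
ee_pos: [0.5115, -0.0783, 0.0986]
eef_rot: [0.998, -0.057, 0.0, 0.0]
wrist_force: [-4.1, 0.6, 12.7]
opening: 0.0258
grasp_force: 40.0
```

Contact at z = 0.0986, as expected for fully home. Releasing and rising.

play_rows(series=[[[0,0,-0.001],0],[[0,0,-0.001],0],[[0,0,-0.001],0],[[0,0,-0.001],0],[[0,0,-0.001],0],[[0,0,-0.02],0],[[0,0,-0.06],0],[[0,0,-0.12],0],[[0,0,-0.12],0],[[0,0,-0.12],0]], hand=1)

```text
t: 9.98
ee_pos: [0.5111, -0.0782, 0.217]
eef_rot: [0.998, -0.057, -0.0, -0.0]
wrist_force: [-0.5, 0.4, -0.4]
opening: 0.093
grasp_force: 0.0
```

```bash
python3 -c "
from h import *
go(.5015,-.1735,.20,-6.5)
t=arm.camera('side')
cv2.imwrite('pics/home.png',cv2.resize(t[110:220,265:405],(764,600),interpolation=cv2.INTER_CUBIC))"
```

```text
t 9.97 pos [ 0.5111 -0.0782  0.217 ] ang -6.48 F [-0.5  0.4 -0.4] shift [0.0012 0.0958 0.017 ] turn 0.0003
```

View pics/home.png

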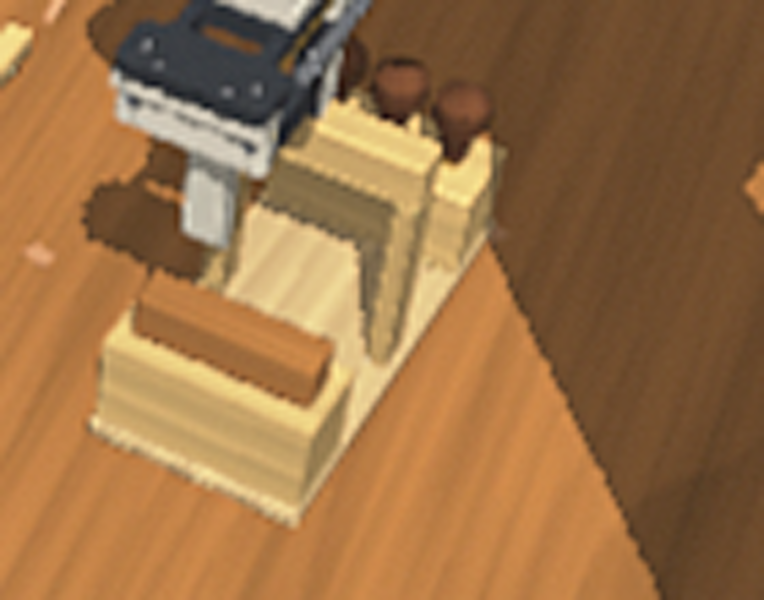

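The scraper bar sits flush on the block top (bar from (135,310) to (325,400)), so it is home and released. Now the handle.

play_rows(series=[[[0,0.05,0],0],[[0.001,0.0955,0],0],[[0.001,0.0955,0],0],[[0.001,0.0955,0],0],[[0.001,0.0955,0.03],0],[[0.001,0.0955,0.06],0],[[0.001,0.0955,0.074],0],[[0.001,0.0955,0.074],0],[[0.001,0.0955,0.074],0]])

```text
t: 11.15
ee_pos: [0.5022, -0.1733, 0.1445]
eef_rot: [0.998, -0.056, 0.001, 0.0]
wrist_force: [-0.3, -0.0, -0.1]
opening: 0.0928
grasp_force: 0.0
```

play_rows(series=[[[0,0,0],0],[[0,0,0],0],[[0,0,0],0],[[0,0,0],0],[[0,0,0],0],[[0,0,0],0],[[0,0,0],0],[[0,0,0],0]], hand=0, newtons=60)

```text
t: 12.15
ee_pos: [0.5016, -0.1732, 0.1436]
eef_rot: [0.998, -0.057, -0.0, -0.0]
wrist_force: [0.1, -0.2, -0.6]
opening: 0.0242
grasp_force: 60.0
```

Firm on the 24 mm bar. Lifting 100 mm slowly.

play_rows(series=[[[0,0,-0.004],0],[[0,0,-0.01],0],[[0,0,-0.018],0],[[0,0,-0.027],0],[[0,0,-0.036],0],[[0,0,-0.045],0],[[0,0,-0.054],0],[[0,0,-0.063],0],[[0,0,-0.072],0],[[0,0,-0.081],0],[[0,0,-0.089],0],[[0,0,-0.095],0],[[0,0,-0.099],0],[[0,0,-0.101],0],[[0,0,-0.101],0],[[0,0,-0.101],0],[[0,0,-0.101],0],[[0,0,-0.101],0]])

```text
t: 14.4
ee_pos: [0.5016, -0.1733, 0.2446]
eef_rot: [0.998, -0.057, -0.0, -0.0]
wrist_force: [0.4, -0.1, -7.5]
opening: 0.0236
grasp_force: 60.0
```

```bash
python3 -c "
from h import *
s=arm.state();print(s['wrist_torque'],s['wrist_force'],s['opening'],s['ee_pos'])
t=arm.camera('side')
cv2.imwrite('pics/up.png',cv2.resize(t[60:240,240:440],(666,600),interpolation=cv2.INTER_CUBIC))"
```

```text
[-0.03539877 -0.03084752  0.03372782] [ 0.39072032 -0.13811222 -7.5076267 ] 0.023580225825058858 [ 0.5016275  -0.17329205  0.24455797]
```

View pics/up.png

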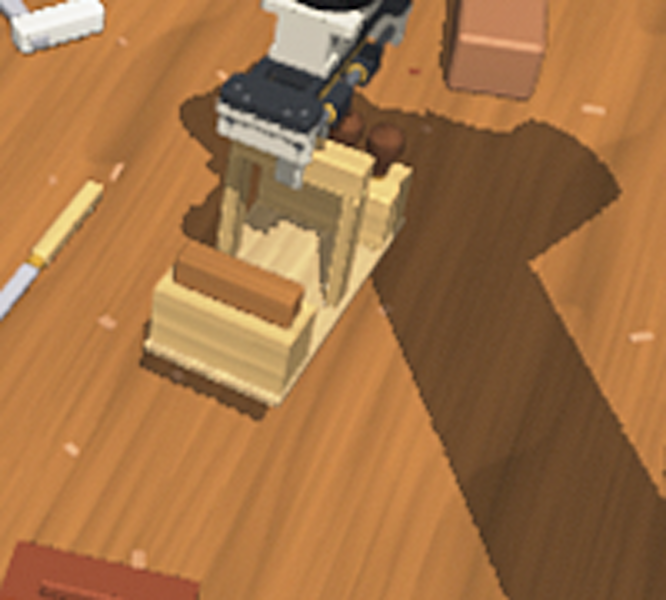

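The carrier is airborne with the scraper seated, at 7.5 N. Its base corners are at about (145,347), (275,403) and (405,222). I'll check the level by projecting the model.

```bash
python3 -c "
from h import *
a=np.radians(-6.5);c,s=np.cos(a),np.sin(a);k=arm.get_calibration('side')
K=np.array([[k['fx'],0,k['cx']],[0,k['fy'],k['cy']],[0,0,1]])
for dz in(0,.005):
 P=np.array([[.5015+c*x-s*y,-.1735+s*x+c*y,z+dz] for x,y,z in[(60,125,0),(-60,125,0),(-60,-125,0),(-58,120,66),(58,120,66)] for x,y,z in[(x/1e3,y/1e3,z/1e3+.101)]])
 u=cv2.projectPoints(P,k['rvec'],k['tvec'],K,None)[0][:,0]
 print(((u-[240,60])*3.333).round(0).tolist())"
```

```text
[[143.0, 347.0], [278.0, 406.0], [404.0, 221.0], [289.0, 343.0], [153.0, 285.0]]
[[143.0, 343.0], [279.0, 402.0], [405.0, 217.0], [290.0, 338.0], [154.0, 281.0]]
```

play_rows(series=[[[0,0,0],0],[[0,0,0],0],[[0,0,0],0],[[0,0,0],0],[[0,0,0],0],[[0,0,0],0],[[0,0,0],0],[[0,0,0],0]])

```text
t: 15.45
ee_pos: [0.5017, -0.1733, 0.2446]
eef_rot: [0.998, -0.057, 0.0, 0.0]
wrist_force: [0.5, -0.6, -6.9]
opening: 0.0235
grasp_force: 60.0
```

The carrier is level to within about 1 mm and holding steady, so I'm handing in.

```bash
python3 -c "
from station import arm
print(arm.finish_job())"
```

```text
the job is handed in; nothing more can be done
None
```

The scraper is fully home in the carrier's slot and released, and the carrier was handed in at about 15.5 s, held level and steady by its handle about 10 cm above the bench.

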